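# Silence the alarms on the watch mender's desk

### The arm

A 7-joint arm with a two-finger parallel gripper is mounted at the origin on the work surface. World frame = base frame: x ahead of the robot, y to its left, z up, the work surface at z = 0. Lengths are in m, angles in rad, forces in N, time in s.
With the tool pointing down it reaches from about 0.4 to 0.875 m from the base axis. Payload 19.3 kg.
Tool frame: the origin (TCP) lies at the very end of the fingers, on their centre line; the grasp point (between the pads) lies 19 mm behind it; z points along the fingers, y is the line along which they close (so a half turn about z gives the same grasp; the last joint's range is limited). The gripper opens to 85 mm and grips with 20 to 120 N. Pads are 22 mm wide; open, the fingers measure 114 mm over their backs; the gripper's body (76 mm by 85 mm) begins 54 mm behind the grasp point. The pads swing forward as they close: fully open they stand 13 mm farther back than shut.
Start: joints at [-1.319, 0.521, -0.036, 1.599, 0.021, 1.021, -0.113], TCP at [0.198, 0.593, 0.231] pointing down, gripper open.
Joint ranges: [-2.91, 2.91], [-0.3, 2.13], [-1.5, 1.42], [0.17, 2.43], [-1.26, 4.41], [0.16, 1.93], [-2.52, 2.52]. Speed limits (rad/s): [1.89, 1.89, 2.39, 2.39, 3.01, 3.01, 3.01].

### API

Orientations are given as [roll, pitch, yaw] about the fixed x, y, z axes, in that order (R = Rz(yaw) Ry(pitch) Rx(roll)).
In Python, from workcell import bot gives the robot as it stands.
- The arm moves only by the tool servo_tool, never from a script. Its argument "plan" is a list of rows, each a list of 7 numbers: the finger opening in cm, from 0 to 8.54, then the shift along the tool's x, y, z in cm, then the turn, a rotation vector about the tool's x, y, z in degrees. In form: [[fingers, x, y, z, wx, wy, wz], ...]. A call has 1 to 10 rows; each row is the pose to reach, as a shift and turn from the pose commanded when the call began, along the tool's axes at that moment; what a row does not reach only later rows make up. A row lasts 1/10 s, in which the tool goes at most 50 mm and 8.59 degrees, less where a joint would pass 70% of its speed; a pose out of reach is approached as far as the arm can. A call with a gripper value outside its range is refused whole. The fingers move at their own pace and stop on an object; "force" is the grip in N (left out, the last holds). Time passes only in rows, so rows that repeat a pose let the fingers close. It gives the time, the measured TCP pose, the force, the opening and the grip force at its end, in the units of the state.
- bot.observe(): the state, without advancing time (a new reading comes with each control period).
- bot.grab_frame(name): name is "scene" or "top" or "wrist"; returns a dict with "frame" (400x640x3 uint8, blue, green, red), "mtx" (3x3 intrinsics, pixels), "R" (3x3) and "t" (3): a world point X has camera coordinates R X + t; the wrist camera has in their place "T_tool_cam" (4x4, takes a point from camera to tool coordinates, whose origin is the TCP and whose axes are the flange's). Camera axes: x right, y down, z forward; pixel columns grow to the right and rows downward; lengths in m; the calibration is good to about 2 mm. A picture is of the moment at which its call begins: read the wrist's pose just before it. There is no depth.
- bot.job_done(): hands the job in; it is judged then, once.
The state is a dict: "clock": time; "qpos": joint angles; "qd": joint speeds; "joint_efforts": joint torques, N m; "position": TCP position; "tool_rot": TCP orientation; "force": force on the tool from outside, world axes, zero at the start; "moment": the same for the moment, N m; "grip_width": finger opening in m; "finger_force": force on a finger pad.
Only numpy, scipy, OpenCV 4.12 (cv2) and the standard library are available. Lean on these libraries where they do the work, as an engineer would, in place of code of your own. Each camera call takes 0.05 s, during which the arm holds its last target. There are 200 camera calls.

### The job

Three of the mended alarm clocks on the desk are ringing: silence them in the order they went off by gently pressing the pin on top of each well in, about two thirds of its travel (it stays where you leave it), first the round clock, then the tall narrow one, then the low wide one. Only touch the clocks: do not pick up, shift or tip any of them. Leave the pin of the clock with the carrying handle up, and leave everything else on the desk where it lies.

Things in the scene. Friction and masses are not known exactly. Their poses are not given: they have to be found in the camera images.
- round_clock: The round clock: a drum 90 mm across and 50 mm deep (along x) lying on two feet, its top 95 mm above the desk. Pin at the middle of the top. Loose, 0.3 to 0.6 kg, plain metal case like the others. Origin: centre of its underside on the desk; z up, the dial looks to -x, y is sideways.
- round_pin_top (a point): Centre of the top face of the round clock's pin, 115 mm above the desk when up (0, 0, 115 mm in the clock's frame); moves down with the pin.
- round_pin (a joint): How far the round clock's pin is pressed in, m: 0 up, 0.012 at its stop. The pin is a plain black upright round pin, 18 mm diameter, standing 18 mm above the case; it slides straight down by up to 12 mm, to a hard stop, and stays where it is left. Pushing it takes 3.5 N at first, rising evenly to 6.7 N at the stop (8 mm down takes 5.7 N)
- tall_clock: The tall narrow clock: an upright box 52 (x) by 60 (y) by 110 mm high. Pin at the middle of the top. Loose, 0.3 to 0.6 kg, plain metal case like the others. Origin: centre of its underside on the desk; z up, the dial looks to -x, y is sideways.
- tall_pin_top (a point): Centre of the top face of the tall clock's pin, 128 mm above the desk when up (0, 0, 128 mm in the clock's frame); moves down with the pin.
- tall_pin (a joint): How far the tall clock's pin is pressed in, m: 0 up, 0.012 at its stop; same pin as the round clock's.
- wide_clock: The low wide clock: a box 56 (x) by 110 (y) by 62 mm high. Pin on the top, 32 mm to its +y side. Loose, 0.3 to 0.6 kg, plain metal case like the others. Origin: centre of its underside on the desk; z up, the dial looks to -x, y is sideways.
- wide_pin_top (a point): Centre of the top face of the wide clock's pin, 80 mm above the desk when up (0, 32, 80 mm in the clock's frame); moves down with the pin.
- wide_pin (a joint): How far the wide clock's pin is pressed in, m: 0 up, 0.012 at its stop; same pin as the round clock's.
- handle_clock: The clock with a carrying handle, to be left alone: a box 60 (x) by 80 (y) by 80 mm high with a wire bow handle along y over its top (to 110 mm above the desk), and the same kind of pin in front of the bow (top at -13, 0, 98 mm in its frame). Loose, 0.3 to 0.6 kg, plain metal case like the others. Origin: centre of its underside on the desk; z up, the dial looks to -x, y is sideways.
- handle_pin (a joint): How far the handle clock's pin is pressed in, m; it must stay up (0).
- loupe: Bystander: black eyepiece loupe, 34 mm across, 30 mm high, standing; origin under its centre.
- screwdriver: Bystander: small screwdriver, 140 mm long, lying on the desk along its x; origin under its middle.
- wristwatch: Bystander: wristwatch laid flat along its x, 178 mm long with its strap, 38 mm wide, 10 mm high; origin under the watch case.
- pocket_watch: Bystander: pocket watch lying flat, 48 mm across, 11 mm high, crown on +x; origin under its centre.
- mug: Bystander: glass mug, 76 mm across, 90 mm high, handle at +y; origin under its centre.
- jar: Bystander: closed glass jar, 60 mm across, 75 mm high; origin under its centre.
- remote: Bystander: black remote control lying flat, 48 (x) by 170 (y) by 18 mm; origin under its centre.
There are look-alikes about, which are no part of the job. Leave any blue, orange or red look-alike of the tall_clock alone.

How it is judged:
By the outcome, as a careful person would: the job done as asked, in the order asked, and still so for the second after the job is handed in, with the robot touching nothing.
It also fails if it takes over 48 s, if anything falls off the work surface, if the arm or the gripper's body presses on something with over 40 N, if the wrist force passes 120 N, or if a joint passes its speed limit or range.

## Working session

There is one attempt and no reset: what is moved stays moved. The work goes in short steps, Python scripts to look and compute and a tool call to move; the robot and the scene stay as the last step left them, time stands still between calls to the robot, and variables do not carry over. Pictures are saved under pics/ and viewed, at most 10 in all, crops included, and the job is handed in when it is done.

Besides the shell and the picture viewer there is one more tool, called after "Call:" as name(argument=value, ...), one argument or row to a line, values as JSON. servo_tool: Moves the arm, as the interface text tells. Its arguments: {"type":"object","properties":{"plan":{"type":"array","items":{"type":"array","items":{"type":"number"}}},"force":{"type":"number"}},"required":["plan"]}

```bash
mkdir -p pics; ls; python3 - <<'E'
from workcell import bot
import cv2,pickle
s=bot.observe();print(s)
d={}
for n in("scene","top","wrist"):
    f=bot.grab_frame(n);d[n]=f;cv2.imwrite(f"pics/{n}0.png",f["frame"])
    print(n,{k:v for k,v in f.items() if k!="frame"})
pickle.dump(d,open("f0.pkl","wb"))
E
```

```text
pics
{'clock': 0.0, 'qpos': array([-1.31918148,  0.52198652, -0.03634983,  1.59998394,  0.02121078,
        1.02107378, -0.11279958]), 'qd': array([-0.00031769,  0.00071837,  0.00028885, -0.00160403,  0.00054748,
       -0.00104081,  0.00099934]), 'joint_efforts': array([-2.80307622e-04, -9.27122641e+01,  1.97923020e+00, -3.69951725e+01,
        1.77903834e-02,  8.01951857e-03, -5.43189898e-06]), 'position': array([0.19760392, 0.59260594, 0.23075122]), 'tool_rot': array([-3.14052889e+00,  7.26549916e-05,  2.81979293e+00]), 'force': array([-0.99279874, -1.02522829,  0.19346906]), 'moment': array([-0.0132286 ,  0.01589817,  0.03366458]), 'finger_force': 0.0, 'grip_width': 0.08524214815790489}
scene {'mtx': array([[505.67465239,   0.        , 317.04769059],
       [  0.        , 505.67465239, 203.60738142],
       [  0.        ,   0.        ,   1.        ]]), 'R': array([[-0.84859896,  0.52864892, -0.02025161],
       [ 0.35002411,  0.53233932, -0.77077751],
       [-0.39668997, -0.66116955, -0.63678246]]), 't': array([ 0.44347896, -0.12945272,  1.44925655])}
top {'mtx': array([[489.950
[... 165 characters left out ...]
 -0.99987417,  0.00148126],
       [-0.98446045, -0.01580989, -0.1748933 ],
       [ 0.17489471,  0.00130407, -0.98458628]]), 't': array([0.02536004, 0.54390518, 1.41936342])}
wrist {'mtx': array([[328.86323006,   0.        , 324.62131109],
       [  0.        , 328.86323006, 199.94728965],
       [  0.        ,   0.        ,   1.        ]]), 'T_tool_cam': array([[-4.92400812e-04, -9.52908727e-01, -3.03256846e-01,
         7.74338500e-02],
       [ 9.99999875e-01, -4.42113856e-04, -2.34476481e-04,
        -3.90876908e-04],
       [ 8.93606316e-05, -3.03256924e-01,  9.52908826e-01,
        -1.41939731e-01],
       [ 0.00000000e+00,  0.00000000e+00,  0.00000000e+00,
         1.00000000e+00]])}
```

View pics/top0.png

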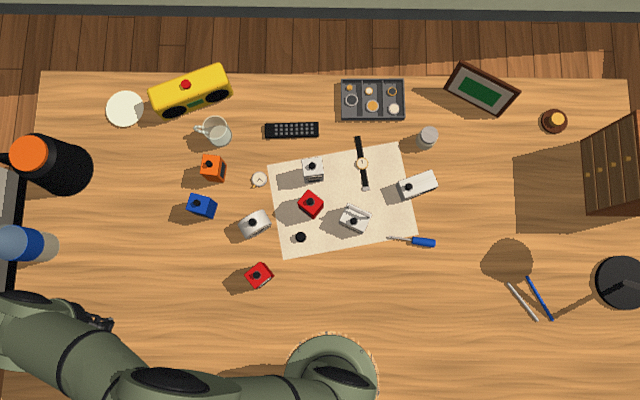

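View pics/scene0.png

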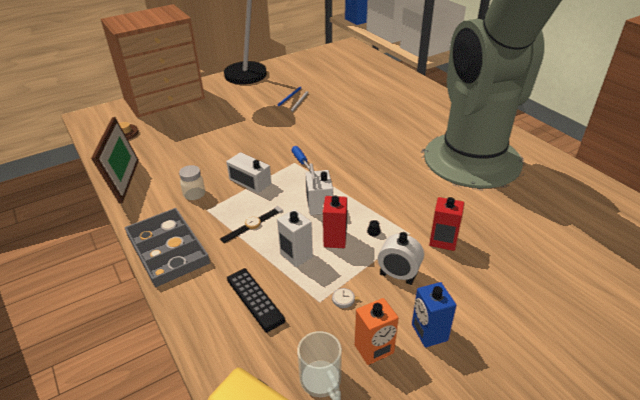

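The top view shows the plain-metal clocks. The round one is at about (254,222), tall (312,167), wide (418,186) and handle (353,220). Their black pins sit near (252,222), (311,166), (407,188) and (353,221). In the scene view the three target pins are near (403,238), (294,217) and (257,163). The red, orange and blue boxes are look-alikes.

```bash
cat > h.py <<'E'
import numpy as np,cv2
def blob(img,seed,r=12,th=60):
    x,y=seed;x0,y0=x-r,y-r
    m=(img[y0:y+r+1,x0:x+r+1].max(2)<th).astype(np.uint8)
    n,l,st,c=cv2.connectedComponentsWithStats(m)
    i=min(range(1,n),key=lambda k:np.hypot(*(c[k]-r)) if st[k,4]>5 else 99)
    return c[i]+[x0,y0],st[i,:5]+[x0,y0,0,0,0]
def ray(K,R,t,p):
    d=R.T@np.linalg.inv(K)@[p[0],p[1],1.]
    return -R.T@t,d/np.linalg.norm(d)
def plane(o,d,z): return o+d*(z-o[2])/d[2]
def tri(r1,r2):
    A=np.stack([r1[1],-r2[1]],1);s=np.linalg.lstsq(A,r2[0]-r1[0],rcond=None)[0]
    a,b=r1[0]+s[0]*r1[1],r2[0]+s[1]*r2[1];return (a+b)/2,np.linalg.norm(a-b)
E
python3 - <<'E'
from h import *;import pickle
d=pickle.load(open("f0.pkl","rb"));T,S=d["top"],d["scene"]
for n,a,b,z in(("round",(252,222),(403,238),.115),("tall",(311,166),(294,217),.128),("wide",(407,188),(257,163),.080),("handle",(353,221),(324,176),.098)):
    pa,sa=blob(T["frame"],a,9);pb,sb=blob(S["frame"],b,9)
    ra=ray(T["mtx"],T["R"],T["t"],pa);rb=ray(S["mtx"],S["R"],S["t"],pb)
    print(n,pa.round(1),sa,pb.round(1),sb,"tri",*[np.round(v,4) for v in tri(ra,rb)],"pl",plane(*ra,z-.005).round(4),plane(*rb,z-.008).round(4))
big=lambda im,x,y,w,h,k:cv2.resize(im[y:y+h,x:x+w],None,fx=k,fy=k,interpolation=cv2.INTER_CUBIC)
cv2.imwrite("pics/c0.png",np.hstack([big(T["frame"],225,140,230,120,1.7)[:200],big(S["frame"],220,140,230,140,1.7)[:200]]) )
E
```

```text
round [251.8 221.9] [249 219   7   7  40] [402.8 238.8] [398 233  10  12  92] tri [0.4527 0.2288 0.1007] 0.0013 pl [0.4521 0.227  0.11  ] [0.457  0.2341 0.107 ]
tall [311.4 165.5] [309 163   6   6  32] [293.7 217.3] [290 212   9  11  73] tri [0.6175 0.0611 0.1163] 0.0004 pl [0.616  0.0608 0.123 ] [0.6193 0.065  0.12  ]
wide [407.9 186.4] [405 184   7   6  35] [256.1 164.2] [254 160   6   9  42] tri [ 0.5697 -0.2249  0.0697] 0.0005 pl [ 0.5688 -0.2241  0.075 ] [ 0.5708 -0.2215  0.072 ]
handle [353.  220.6] [350 218   7   6  34] [323.5 176.2] [321 172   6   9  50] tri [ 0.4633 -0.0615  0.088 ] 0.0001 pl [ 0.4626 -0.0612  0.093 ] [ 0.4648 -0.0592  0.09  ]
```

```bash
cat >> h.py <<'E'
from scipy.spatial.transform import Rotation as Ro
def shift(s,target): # cm in tool axes
    return (Ro.from_euler("xyz",s["tool_rot"]).inv().apply(np.array(target)-s["position"])*100).round(2)
PIN={"round":[.4527,.2285],"tall":[.6172,.0612],"wide":[.5695,-.2242]}
E
python3 - <<'E'
from h import *;from workcell import bot
s=bot.observe();print(shift(s,PIN["round"]+[.19]))
E
```

```text
[-35.71 -26.47   4.11]
```

Call:
servo_tool(
  plan=[
    [0,-3.6,-2.6,0.4,0,0,0],
    [0,-7.1,-5.3,0.8,0,0,0],
    [0,-10.7,-7.9,1.2,0,0,0],
    [0,-14.3,-10.6,1.6,0,0,0],
    [0,-17.9,-13.2,2.1,0,0,0],
    [0,-21.4,-15.9,2.5,0,0,0],
    [0,-25,-18.5,2.9,0,0,0],
    [0,-28.6,-21.2,3.3,0,0,0],
    [0,-32.1,-23.8,3.7,0,0,0],
    [0,-35.7,-26.5,4.1,0,0,0],
  ],
  force=20,
)

```text
clock: 1.15
position: [0.4532, 0.2271, 0.1902]
tool_rot: [3.141, 0.0, 2.82]
force: [0.6, 1.6, -0.2]
grip_width: -0.0001
finger_force: 0.0
```

Call:
servo_tool(
  plan=[
    [0,0,0,0,0,0,0],
    [0,0,0,0,0,0,0],
    [0,0,0,0,0,0,0],
  ],
)

```text
clock: 1.45
position: [0.452, 0.2294, 0.1903]
tool_rot: [3.141, -0.0, 2.821]
force: [-0.2, 0.7, 0.2]
grip_width: 0.0004
finger_force: 0.0
```

```bash
cat >> h.py <<'E'
def look(bot,name,k,f=None):
    s=bot.observe();f=bot.grab_frame("wrist");cv2.imwrite(f"pics/{name}.png",f["frame"])
    Rt=Ro.from_euler("xyz",s["tool_rot"]).as_matrix();T=f["T_tool_cam"]
    R=(Rt@T[:3,:3]).T;t=-R@(s["position"]+Rt@T[:3,3])
    return s,f,R,t
def proj(K,R,t,X):
    c=K@(R@np.array(X)+t);return c[:2]/c[2]
E
python3 - <<'E'
from h import *;from workcell import bot
s,f,R,t=look(bot,"w1",0)
print(s["clock"],s["position"],s["tool_rot"],s["force"],s["grip_width"],shift(s,PIN["round"]+[.14]))
print(proj(f["mtx"],R,t,PIN["round"]+[.115]))
E
```

```text
1.45 [0.4520295  0.22944241 0.19025861] [ 3.14144003e+00 -4.08418480e-04  2.82088580e+00] [-0.23010682  0.66604336  0.23737944] 0.0003876376923024478 [-0.1  -0.07  5.03]
[324.27271023 212.54538748]
```

View pics/w1.png

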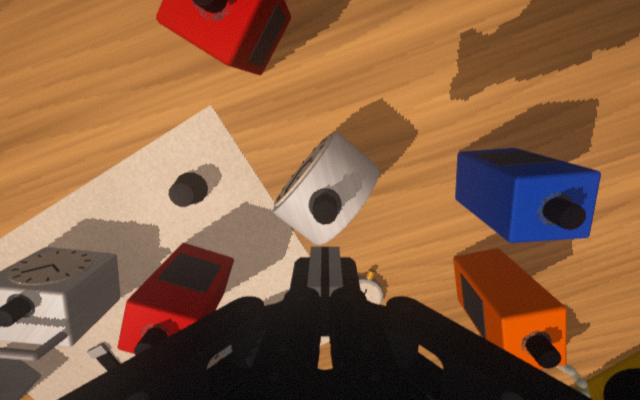

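The wrist view shows the round clock under the gripper. Its black pin is at about (325,208), against a prediction of (324,212) for the top face, so they agree within 2 mm. I'm descending now and feeling for contact.

Call:
servo_tool(
  plan=[
    [0,0,0,2,0,0,0],
    [0,0,0,4,0,0,0],
    [0,0,0,6,0,0,0],
    [0,0,0,7,0,0,0],
    [0,0,0,7,0,0,0],
    [0,0,0,7,0,0,0],
  ],
)

```text
clock: 2.1
position: [0.4526, 0.2291, 0.1208]
tool_rot: [3.141, 0.0, 2.82]
force: [0.4, 0.1, 0.1]
grip_width: -0.0001
finger_force: 0.0
```

Call:
servo_tool(
  plan=[
    [0,0,0,0.1,0,0,0],
    [0,0,0,0.2,0,0,0],
    [0,0,0,0.2,0,0,0],
  ],
)

```text
clock: 2.4
position: [0.4527, 0.2286, 0.1186]
tool_rot: [3.141, 0.0, 2.82]
force: [0.3, -0.6, 0.2]
grip_width: -0.0003
finger_force: 0.0
```

Call:
servo_tool(
  plan=[
    [0,0,0,0.1,0,0,0],
    [0,0,0,0.1,0,0,0],
  ],
)

```text
clock: 2.6
position: [0.4526, 0.2286, 0.1173]
tool_rot: [3.141, 0.0, 2.82]
force: [-0.1, -0.0, -0.3]
grip_width: -0.0003
finger_force: 0.0
```

Call:
servo_tool(
  plan=[
    [0,0,0,0.1,0,0,0],
    [0,0,0,0.1,0,0,0],
  ],
)

```text
clock: 2.8
position: [0.4525, 0.2285, 0.1162]
tool_rot: [-3.141, -0.0, 2.82]
force: [-0.1, -0.9, -0.7]
grip_width: 0.0002
finger_force: 0.0
```

Call:
servo_tool(
  plan=[
    [0,0,0,0.1,0,0,0],
    [0,0,0,0.1,0,0,0],
  ],
)

```text
clock: 3.0
position: [0.4525, 0.2285, 0.1152]
tool_rot: [-3.141, -0.0, 2.82]
force: [-0.4, -1.1, 0.1]
grip_width: -0.0002
finger_force: 0.0
```

Call:
servo_tool(
  plan=[
    [0,0,0,0.1,0,0,0],
    [0,0,0,0.1,0,0,0],
  ],
)

```text
clock: 3.2
position: [0.4526, 0.2286, 0.1143]
tool_rot: [-3.142, 0.0, 2.82]
force: [0.1, -0.1, -0.3]
grip_width: 0.0002
finger_force: 0.0
```

Call:
servo_tool(
  plan=[
    [0,0,0,0.1,0,0,0],
    [0,0,0,0.1,0,0,0],
  ],
)

```text
clock: 3.4
position: [0.4525, 0.2286, 0.1132]
tool_rot: [-3.142, 0.0, 2.82]
force: [0.1, 0.3, 0.8]
grip_width: 0.0
finger_force: 0.4
```

Call:
servo_tool(
  plan=[
    [0,0,0,0.05,0,0,0],
    [0,0,0,0.05,0,0,0],
  ],
)

```text
clock: 3.6
position: [0.4525, 0.2286, 0.1128]
tool_rot: [-3.142, 0.0, 2.82]
force: [-0.4, 0.2, 2.6]
grip_width: 0.0
finger_force: 1.1
```

Call:
servo_tool(
  plan=[
    [0,0,0,0.05,0,0,0],
    [0,0,0,0.05,0,0,0],
  ],
)

```text
clock: 3.8
position: [0.4526, 0.2286, 0.1123]
tool_rot: [3.142, 0.0, 2.82]
force: [-0.7, 0.3, 2.6]
grip_width: -0.0003
finger_force: 1.3
```

Call:
servo_tool(
  plan=[
    [0,0,0,0.1,0,0,0],
    [0,0,0,0.1,0,0,0],
  ],
)

```text
clock: 4.0
position: [0.4525, 0.2286, 0.1112]
tool_rot: [-3.142, -0.0, 2.82]
force: [-0.3, 0.1, 1.8]
grip_width: 0.0005
finger_force: 0.7
```

Call:
servo_tool(
  plan=[
    [0,0,0,0.1,0,0,0],
    [0,0,0,0.1,0,0,0],
  ],
)

```text
clock: 4.2
position: [0.4525, 0.2286, 0.1102]
tool_rot: [-3.142, -0.0, 2.82]
force: [-0.4, 0.5, 1.3]
grip_width: -0.0
finger_force: 0.6
```

Call:
servo_tool(
  plan=[
    [0,0,0,0.1,0,0,0],
    [0,0,0,0.1,0,0,0],
  ],
)

```text
clock: 4.4
position: [0.4525, 0.2286, 0.1092]
tool_rot: [-3.141, -0.0, 2.82]
force: [0.8, 0.1, 1.4]
grip_width: 0.0001
finger_force: 0.6
```

Call:
servo_tool(
  plan=[
    [0,0,0,0.1,0,0,0],
    [0,0,0,0.2,0,0,0],
  ],
)

```text
clock: 4.6
position: [0.4525, 0.2286, 0.1073]
tool_rot: [3.142, 0.0, 2.82]
force: [-1.1, -0.3, 5.3]
grip_width: 0.0
finger_force: 2.8
```

Call:
servo_tool(
  plan=[
    [0,0,0,0.1,0,0,0],
    [0,0,0,0.2,0,0,0],
  ],
)

```text
clock: 4.8
position: [0.4526, 0.2286, 0.1053]
tool_rot: [3.142, 0.0, 2.82]
force: [-0.4, 0.5, 6.0]
grip_width: 0.0004
finger_force: 3.1
```

Call:
servo_tool(
  plan=[
    [0,0,0,-1,0,0,0],
    [0,0,0,-4,0,0,0],
    [0,0,0,-8.5,0,0,0],
    [0,0,0,-8.5,0,0,0],
    [0,0,0,-8.5,0,0,0],
  ],
)

```text
clock: 5.3
position: [0.4528, 0.2288, 0.1915]
tool_rot: [3.14, 0.001, 2.82]
force: [0.3, 0.6, -0.3]
grip_width: 0.0003
finger_force: 0.0
```

```bash
python3 - <<'E'
from h import *;from workcell import bot
s,f,R,t=look(bot,"w2",0)
print(s["clock"],s["position"])
for h in(.115,.107): print(h,proj(f["mtx"],R,t,[.4525,.2286,h]))
a=cv2.imread("pics/w1.png");b=f["frame"]
c=lambda i:cv2.resize(i[120:270,240:400],None,fx=2.4,fy=2.4,interpolation=cv2.INTER_CUBIC)
cv2.imwrite("pics/c2.png",np.hstack([c(a),c(b)]))
s=bot.observe();print(shift(s,PIN["tall"]+[.20]))
E
```

```text
5.3 [0.45280959 0.22877533 0.19152162]
0.115 [324.70961864 210.20534862]
0.107 [324.68997175 206.53004799]
[-20.93 -10.66  -0.95]
```

View pics/c2.png

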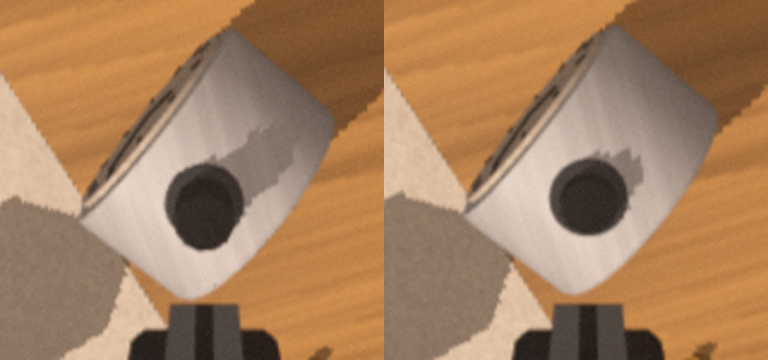

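The left half is before and the right half after. The round pin's cap has moved down and its shadow has shrunk to about half. The 6 N while moving fits 8 mm of travel, and the clock hasn't moved. Next is the tall clock.

Call:
servo_tool(
  plan=[
    [0,-3,-1.5,-0.9,0,0,0],
    [0,-7,-3.5,-0.9,0,0,0],
    [0,-11,-5.6,-0.9,0,0,0],
    [0,-15,-7.6,-0.9,0,0,0],
    [0,-19,-9.7,-0.9,0,0,0],
    [0,-20.9,-10.7,-0.9,0,0,0],
    [0,-20.9,-10.7,-0.9,0,0,0],
    [0,-20.9,-10.7,-0.9,0,0,0],
    [0,-20.9,-10.7,-0.9,0,0,0],
  ],
)

```text
clock: 6.25
position: [0.6162, 0.0619, 0.1986]
tool_rot: [-3.141, -0.001, 2.821]
force: [-0.6, 0.2, -0.2]
grip_width: 0.0
finger_force: 0.0
```

```bash
python3 - <<'E'
from h import *;from workcell import bot
s,f,R,t=look(bot,"w3",0)
print(s["clock"],s["position"],shift(s,PIN["tall"]+[.13]))
p=proj(f["mtx"],R,t,PIN["tall"]+[.128]);print(p)
x,y=p.round().astype(int);b,st=blob(f["frame"],(x,y),28,55);print(b,st)
o,d=ray(f["mtx"],R,t,b);print(plane(o,d,.122))
E
```

```text
6.25 [0.61615135 0.0619227  0.19861799] [-0.13 -0.03  6.86]
[324.78805436 215.33017393]
[323.12633452 211.27758007] [312 197  24  29 562]
[0.61604339 0.06035035 0.122     ]
```

View pics/w3.png

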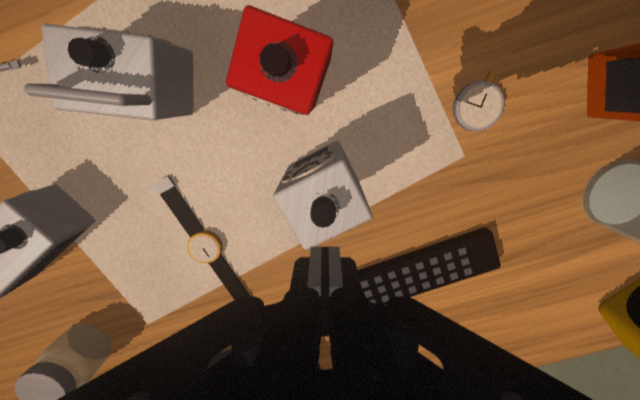

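The wrist view shows the tall metal clock under the gripper, with its pin at (323,211) against a predicted (325,215). Ray-cast at pin height, that agrees within 1.5 mm.

Call:
servo_tool(
  plan=[
    [0,0,0,2,0,0,0],
    [0,0,0,4,0,0,0],
    [0,0,0,6,0,0,0],
    [0,0,0,7,0,0,0],
    [0,0,0,7,0,0,0],
    [0,0,0,7,0,0,0],
  ],
)

```text
clock: 6.9
position: [0.6171, 0.0613, 0.13]
tool_rot: [3.141, 0.0, 2.82]
force: [0.3, 0.1, -0.5]
grip_width: -0.0
finger_force: 0.0
```

Call:
servo_tool(
  plan=[
    [0,0,0,0.1,0,0,0],
    [0,0,0,0.1,0,0,0],
  ],
)

```text
clock: 7.1
position: [0.6173, 0.061, 0.129]
tool_rot: [3.141, 0.001, 2.82]
force: [0.7, 0.5, 0.1]
grip_width: -0.0002
finger_force: 0.0
```

Call:
servo_tool(
  plan=[
    [0,0,0,0.05,0,0,0],
    [0,0,0,0.1,0,0,0],
  ],
)

```text
clock: 7.3
position: [0.6171, 0.061, 0.1276]
tool_rot: [3.141, 0.0, 2.82]
force: [-0.3, -0.3, 0.8]
grip_width: 0.0001
finger_force: 0.0
```

Call:
servo_tool(
  plan=[
    [0,0,0,0.05,0,0,0],
    [0,0,0,0.1,0,0,0],
  ],
)

```text
clock: 7.5
position: [0.6171, 0.061, 0.1264]
tool_rot: [3.141, 0.0, 2.82]
force: [-1.1, -0.3, 3.5]
grip_width: 0.0003
finger_force: 1.9
```

Call:
servo_tool(
  plan=[
    [0,0,0,0.05,0,0,0],
    [0,0,0,0.1,0,0,0],
  ],
)

```text
clock: 7.7
position: [0.617, 0.061, 0.1254]
tool_rot: [3.142, 0.0, 2.82]
force: [-0.8, -0.1, 4.1]
grip_width: 0.0001
finger_force: 2.1
```

Call:
servo_tool(
  plan=[
    [0,0,0,0.05,0,0,0],
    [0,0,0,0.1,0,0,0],
  ],
)

```text
clock: 7.9
position: [0.617, 0.061, 0.1243]
tool_rot: [3.142, 0.0, 2.82]
force: [-0.8, -0.3, 4.9]
grip_width: -0.0
finger_force: 2.2
```

Call:
servo_tool(
  plan=[
    [0,0,0,0.05,0,0,0],
    [0,0,0,0.1,0,0,0],
  ],
)

```text
clock: 8.1
position: [0.617, 0.061, 0.1233]
tool_rot: [3.142, 0.0, 2.82]
force: [-0.3, -0.1, 3.7]
grip_width: 0.0002
finger_force: 2.4
```

Call:
servo_tool(
  plan=[
    [0,0,0,0.1,0,0,0],
    [0,0,0,0.2,0,0,0],
  ],
)

```text
clock: 8.3
position: [0.617, 0.061, 0.1213]
tool_rot: [3.142, 0.0, 2.82]
force: [-1.0, 0.1, 5.6]
grip_width: -0.0002
finger_force: 2.7
```

Call:
servo_tool(
  plan=[
    [0,0,0,0.05,0,0,0],
    [0,0,0,0.1,0,0,0],
    [0,0,0,0.15,0,0,0],
    [0,0,0,0.2,0,0,0],
  ],
)

```text
clock: 8.7
position: [0.617, 0.061, 0.1193]
tool_rot: [3.142, 0.0, 2.82]
force: [-1.3, -0.4, 5.7]
grip_width: 0.0002
finger_force: 2.9
```

Call:
servo_tool(
  plan=[
    [0,0,0,-1,0,0,0],
    [0,0,0,-4,0,0,0],
    [0,0,0,-8,0,0,0],
    [0,0,0,-8,0,0,0],
    [0,0,0,-8,0,0,0],
  ],
)

```text
clock: 9.2
position: [0.6173, 0.061, 0.2004]
tool_rot: [3.141, 0.001, 2.82]
force: [-0.8, -0.8, 0.2]
grip_width: 0.0001
finger_force: 0.0
```

```bash
python3 - <<'E'
from h import *;from workcell import bot
s,f,R,t=look(bot,"w4",0)
print(s["clock"],s["position"])
a=cv2.imread("pics/w3.png");b=f["frame"]
c=lambda i:cv2.resize(i[120:270,240:400],None,fx=2.4,fy=2.4,interpolation=cv2.INTER_CUBIC)
cv2.imwrite("pics/c4.png",np.hstack([c(a),c(b)]))
s=bot.observe();print(shift(s,PIN["wide"]+[.15]))
E
```

```text
9.2 [0.61725811 0.06104872 0.2003519 ]
[ -4.54 -28.55   4.93]
```

View pics/c4.png

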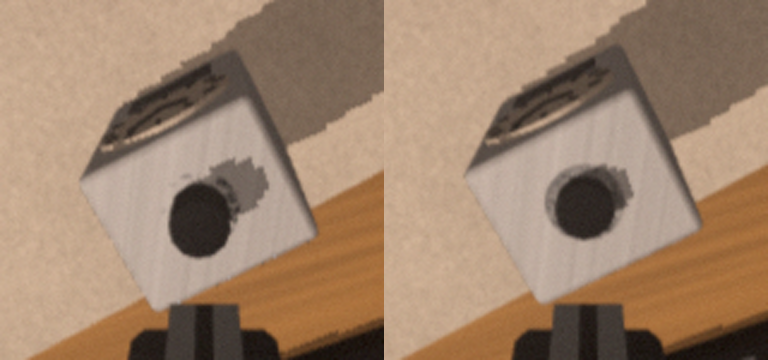

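The tall pin has moved clearly down, with a shorter side and shadow. The 5.7 N final force fits 8 mm, and the clock hasn't shifted. Next is the wide clock.

Call:
servo_tool(
  plan=[
    [0,-0.5,-3,0,0,0,0],
    [0,-1.1,-7,0,0,0,0],
    [0,-1.7,-11,0,0,0,0],
    [0,-2.4,-15,0,0,0,0],
    [0,-3,-19,1,0,0,0],
    [0,-3.7,-23,2.5,0,0,0],
    [0,-4.2,-26.5,4,0,0,0],
    [0,-4.5,-28.6,4.9,0,0,0],
    [0,-4.5,-28.6,4.9,0,0,0],
    [0,-4.5,-28.6,4.9,0,0,0],
  ],
)

```text
clock: 10.25
position: [0.5687, -0.2244, 0.1493]
tool_rot: [3.141, -0.002, 2.819]
force: [0.0, 0.5, -0.3]
grip_width: 0.0001
finger_force: 0.0
```

Call:
servo_tool(
  plan=[
    [0,0,0,0,0,0,0],
    [0,0,0,0,0,0,0],
  ],
)

```text
clock: 10.45
position: [0.5696, -0.2234, 0.1505]
tool_rot: [3.141, 0.0, 2.821]
force: [0.4, 0.7, -0.3]
grip_width: 0.0002
finger_force: 0.0
```

```bash
python3 - <<'E'
from h import *;from workcell import bot
s,f,R,t=look(bot,"w5",0)
print(s["clock"],s["position"],shift(s,PIN["wide"]+[.082]))
p=proj(f["mtx"],R,t,PIN["wide"]+[.08]);print(p)
x,y=p.round().astype(int);b,st=blob(f["frame"],(x,y),28,55);print(b,st)
o,d=ray(f["mtx"],R,t,b);print(plane(o,d,.074))
E
```

```text
10.45 [ 0.56960387 -0.22344885  0.15047728] [-0.01 -0.08  6.85]
[324.15234363 213.76316155]
[322.82984658 208.26220363] [309 191  29  34 717]
[ 0.56738358 -0.22448191  0.074     ]
```

View pics/w5.png

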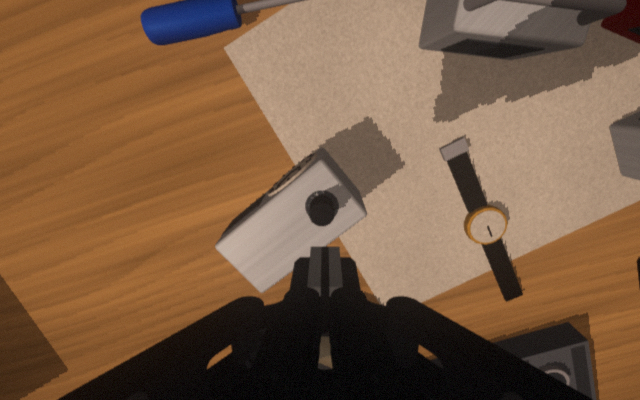

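The wrist view shows the wide clock with its pin at (323,208) on its right-hand side (its +y). It lies within 2 mm of the estimate, so I'm nudging x by 1 mm and descending.

Call:
servo_tool(
  plan=[
    [0,0.1,0,2,0,0,0],
    [0,0.1,0,4,0,0,0],
    [0,0.1,0,6,0,0,0],
    [0,0.1,0,6.8,0,0,0],
    [0,0.1,0,6.8,0,0,0],
    [0,0.1,0,6.8,0,0,0],
  ],
)

```text
clock: 11.1
position: [0.5687, -0.2242, 0.0831]
tool_rot: [-3.142, 0.001, 2.82]
force: [-0.9, 1.0, 0.0]
grip_width: 0.0001
finger_force: 0.0
```

Call:
servo_tool(
  plan=[
    [0,0,0,0.05,0,0,0],
    [0,0,0,0.1,0,0,0],
  ],
)

```text
clock: 11.3
position: [0.5686, -0.2244, 0.0821]
tool_rot: [3.142, 0.001, 2.82]
force: [-0.4, -0.4, -0.5]
grip_width: 0.0002
finger_force: 0.0
```

Call:
servo_tool(
  plan=[
    [0,0,0,0.05,0,0,0],
    [0,0,0,0.1,0,0,0],
  ],
)

```text
clock: 11.5
position: [0.5683, -0.2243, 0.0805]
tool_rot: [3.142, 0.0, 2.82]
force: [-0.7, 0.1, 0.9]
grip_width: -0.0
finger_force: 0.0
```

Call:
servo_tool(
  plan=[
    [0,0,0,0.05,0,0,0],
    [0,0,0,0.1,0,0,0],
  ],
)

```text
clock: 11.7
position: [0.5683, -0.2243, 0.0794]
tool_rot: [-3.142, 0.0, 2.82]
force: [-0.5, 0.5, 3.3]
grip_width: -0.0003
finger_force: 1.8
```

Call:
servo_tool(
  plan=[
    [0,0,0,0.05,0,0,0],
    [0,0,0,0.1,0,0,0],
  ],
)

```text
clock: 11.9
position: [0.5683, -0.2243, 0.0784]
tool_rot: [-3.142, 0.0, 2.82]
force: [-0.6, 0.4, 3.0]
grip_width: 0.0002
finger_force: 2.0
```

Call:
servo_tool(
  plan=[
    [0,0,0,0.05,0,0,0],
    [0,0,0,0.1,0,0,0],
  ],
)

```text
clock: 12.1
position: [0.5683, -0.2243, 0.0773]
tool_rot: [-3.142, 0.0, 2.82]
force: [0.1, 0.2, 3.8]
grip_width: -0.0
finger_force: 2.1
```

Call:
servo_tool(
  plan=[
    [0,0,0,0.05,0,0,0],
    [0,0,0,0.1,0,0,0],
  ],
)

```text
clock: 12.3
position: [0.5683, -0.2243, 0.0763]
tool_rot: [-3.142, 0.0, 2.82]
force: [-0.3, -0.0, 4.4]
grip_width: 0.0001
finger_force: 2.2
```

Call:
servo_tool(
  plan=[
    [0,0,0,0.05,0,0,0],
    [0,0,0,0.1,0,0,0],
    [0,0,0,0.15,0,0,0],
    [0,0,0,0.2,0,0,0],
    [0,0,0,0.25,0,0,0],
  ],
)

```text
clock: 12.8
position: [0.5683, -0.2243, 0.0738]
tool_rot: [-3.142, 0.0, 2.82]
force: [-0.3, -0.7, 5.1]
grip_width: 0.0002
finger_force: 2.6
```

Call:
servo_tool(
  plan=[
    [0,0,0,0.05,0,0,0],
    [0,0,0,0.1,0,0,0],
    [0,0,0,0.15,0,0,0],
    [0,0,0,0.2,0,0,0],
  ],
)

```text
clock: 13.2
position: [0.5683, -0.2243, 0.0718]
tool_rot: [-3.142, 0.0, 2.82]
force: [-0.6, -0.8, 5.1]
grip_width: -0.0004
finger_force: 2.8
```

Call:
servo_tool(
  plan=[
    [0,0,0,-1,0,0,0],
    [0,0,0,-4,0,0,0],
    [0,0,0,-8,0,0,0],
    [0,0,0,-12,0,0,0],
    [0,0,0,-12,0,0,0],
    [0,0,0,-12,0,0,0],
  ],
)

```text
clock: 13.8
position: [0.5685, -0.2243, 0.193]
tool_rot: [3.141, 0.002, 2.82]
force: [1.1, 0.0, -1.0]
grip_width: -0.0001
finger_force: 0.0
```

```bash
python3 - <<'E'
from h import *;from workcell import bot
s,f,R,t=look(bot,"w6",0);print(s["clock"],s["position"])
S=bot.grab_frame("scene");a=cv2.imread("pics/scene0.png")
c=lambda i:cv2.resize(i[140:290,220:430],None,fx=1.9,fy=1.9,interpolation=cv2.INTER_CUBIC)
cv2.imwrite("pics/c6.png",np.vstack([np.hstack([c(a),c(S["frame"])]),cv2.resize(f["frame"][130:330,200:598][:, :399],(798,285))[:, :798]]) if 0 else np.hstack([c(a),c(S["frame"])]))
E
```

```text
13.8 [ 0.56846567 -0.22427775  0.19298982]
```

View pics/c6.png

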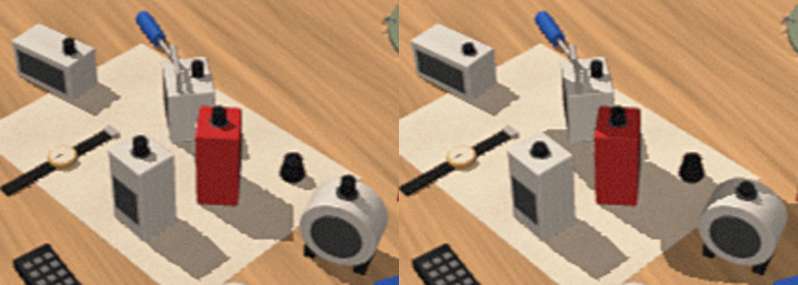

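View pics/w6.png

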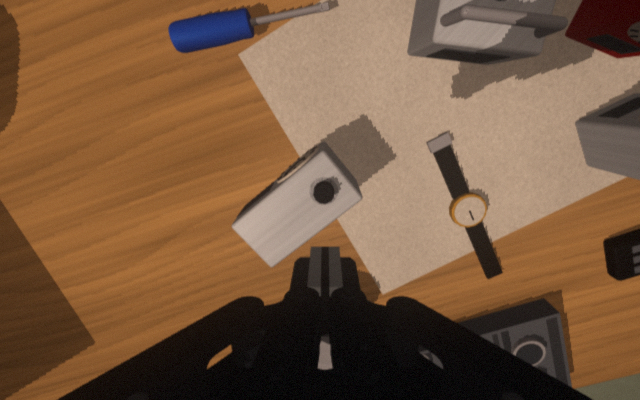

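The before/after pair shows the round, tall and wide pins all down by similar amounts, and the handle clock's pin still up. Nothing has shifted, and the wrist view shows the arm clear of everything.

```bash
python3 -c "
from workcell import bot
print(bot.job_done())"
```

```text
the job is handed in; nothing more can be done
None
```

I pressed the round, tall and wide clocks' pins in that order, each about 8 of 12 mm by contact height and press force, left the handle clock's pin up, and handed the job in at about 14 s with nothing else seen to move in the camera views.

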